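Empty the tipping pan of the counting scale and zero it

TASK

Lift the scale's pan by its bar handle to 50 degrees (never past 60) and hold it there for a second or two so that both disc packs slide into the grey tote, then lower it gently until it is fully level again and let go. Then take the stylus from its holder, press the scale's recessed zero button all the way down with its tip, and put the stylus back upright and fully home in its holder, leaving the mug, screwdriver and nearby disc stacks where they are.

Things in the scene. Friction and masses are not known exactly. Their poses are not given: they have to be found in the camera images.
- scale: bench scale fixed to the table: grey base 290 x 150, its top 50 above the table. Origin on the table; x points away from the robot at yaw 0, z up. Above the base is a hinged pan; nearer the robot (-x) is a raised black console (70 x 110, top at z 76) with the zero button in it
- pan (a joint): tilt of the aluminium pan, rad: 0 level (on its stop), 0.873 is 50 degrees, end stop 1.3. Hinge axis parallel to the scale's x through (0, -100, 90) in the scale's frame, near the open lip. The pan is 190 wide (x) and spans y -115 to +85 of the scale; walls 32 high on three sides. Lifting its +y end tips it towards -y; unsupported it falls back to level
- pan_handle (a point): middle of the pan's handle: a round steel bar 12 thick, 110 long, parallel to the scale's x, 60 out from the pan's rear wall, carried by a 12 thick arm at each end. 245 from the hinge axis and 12 above it when level (scale frame: 0, 145, 102). The point turns with the pan
- pan_floor (a point): point on the top of the pan's floor, 85 from the hinge; turns with the pan. A thin fixed rod outside the pan's +x side, 110 long from the hinge, slopes at exactly 50 degrees: the pan is at 50 when its side walls are parallel to the rod
- tote: open grey plastic tote, 240 (x) x 220 (y) x 60 tall, walls 5, standing under the pan's lip on the scale's -y side. Fixed. Origin under its centre, on the table
- pack_a: pack of pressed mesh discs, 64 dia x 24 tall, lying in the pan. Origin at the centre of its underside
- pack_b: the other such pack in the pan, same size and origin
- zero_button (a joint): travel of the zero button, m: 0 up, 0.005 fully down; about 5 N
- zero_top (a point): centre of the button's top (20 dia), at the scale's (-140, 15, 68), 8 below the console's top in a round well 24 dia: fingers do not fit
- stylus: stylus standing upright, tip down, in its holder: steel tip 10 dia and 48 long, above it a black round handle 20 dia from 56 to 130 above the tip, with a flange 26 dia at 48 to 53. Origin at the end of the tip, z up the handle. 0.06 kg
- stylus_holder: dark steel block 70 x 70 x 60 tall, fixed, with a hole 14 dia and 55 deep in its top centre, its mouth chamfered 3. The stylus's flange rests on the block's top. Origin under its centre, on the table
- disc_stack: bystander: column of pressed mesh discs, 60 dia x 90 tall
- loose_disc: bystander: low pile of discs, 64 dia x 12 tall
- mug: bystander: white mug with a handle, 80 dia x 90 tall
- screwdriver: bystander: screwdriver lying flat

How it is judged:
By the outcome, as a careful person would: the job done as asked, in the order asked, and still so for the second after the job is handed in, with the robot touching nothing.
It also fails if it takes over 72 s, if anything falls off the work surface, if the arm or the gripper's body presses on something with over 40 N, if the wrist force passes 120 N, or if a joint passes its speed limit or range.

ROBOT

A 6-joint arm with a two-finger parallel gripper is mounted at the origin on the work surface. World frame = base frame: x ahead of the robot, y to its left, z up, the work surface at z = 0. Lengths are in m, angles in degrees, forces in N, time in s.
With the tool pointing down it reaches from about 0.3 to 0.75 m from the base axis. Payload 8.5 kg.
Tool frame: the origin (TCP) lies on the centre line of the jaws, within the pads' length; the fingertips stand 25 mm ahead of it and the grasp point (between the pads) lies 6 mm ahead of it; z points along the fingers, y is the line along which they close (so a half turn about z gives the same grasp; the last joint's range is limited). The gripper opens to 85 mm and grips with 20 to 120 N. Pads are 22 mm wide; open, the fingers measure 114 mm over their backs; the gripper's body (76 mm by 85 mm) begins 54 mm behind the grasp point. The pads swing forward as they close: fully open they stand 13 mm farther back than shut.
Start: joints at [-81.263, 21.807, 74.336, -0, 83.858, -12.336], TCP at [0.198, -0.513, 0.256] pointing down, gripper open.
Joint ranges: [-178.18, 178.18], [-50.72, 133.34], [12.68, 142.11], [-81.47, 261.47], [9.98, 163.14], [-165.26, 165.26]. Speed limits (degrees/s): [136.94, 136.94, 180, 180, 180, 180].

INTERFACE

Orientations are given as a 3x3 rotation matrix whose columns are the frame's x, y, z axes.
In Python, from rig import telemetry, optics, env gives the robot as it stands.
- The arm moves only by the tool send_rows, never from a script. Its argument "deltas" is a list that holds one entry, the list of rows, each a list of 7 numbers: the shift along the tool's x, y, z in m, then the turn, a rotation vector about the tool's x, y, z in rad, then the opening, from -1 (shut) to 1 (fully open), so that 0 is half open. In form: [[[x, y, z, ax, ay, az, grip], ...]]. A call has 1 to 12 rows; each row shifts and turns the commanded pose from where the row before left it, along the tool's axes as they then stand; what a row does not reach is not made up. A row lasts 1/8 s, in which the tool goes at most 62.5 mm and 10.7 degrees, less where a joint would pass 70% of its speed; a pose out of reach is approached as far as the arm can. A call is refused whole if a number of a shift passes 0.0625 or a number of a turn 0.188, either way. A call with a gripper value outside its range is refused whole. The fingers move at their own pace and stop on an object; "squeeze" is the grip in N (left out, the last holds). Time passes only in rows, so rows that do not move let the fingers close. It gives the time, the measured TCP pose, the force, the opening and the grip force at its end, in the units of the state.
- telemetry.observe(): the state, without advancing time (a new reading comes with each control period).
- optics.get_image(name): name is "scene" or "top" or "wrist"; returns a dict with "image" (420x560x3 uint8, red, green, blue), "range_z" (420x560 float32, m along the optical axis (not along the pixel's ray), 0 where there is no reading), "K" (3x3 intrinsics, pixels), "rvec" (rotation vector, rad) and "tvec" (3), from world to camera coordinates, as OpenCV has them; the wrist camera has in their place "hand_eye" (4x4, takes a point from camera to tool coordinates, whose origin is the TCP and whose axes are the flange's). Camera axes: x right, y down, z forward; pixel columns grow to the right and rows downward; lengths in m; the calibration is good to about 2 mm. A picture is of the moment at which its call begins: read the wrist's pose just before it.
- env.close_job(): hands the job in; it is judged then, once.
The state is a dict: "time_s": time; "q": joint angles; "qvel": joint speeds; "joint_efforts": joint torques, N m; "position": TCP position; "tool_rot": TCP orientation; "ft_force": force on the tool from outside, world axes, zero at the start; "wrist_torque": the same for the moment, N m; "grip_width": finger opening in m; "gripper_force": force on a finger pad.
Only numpy, scipy, OpenCV 4.12 (cv2) and the standard library are available. Lean on these libraries where they do the work, as an engineer would, in place of code of your own. Each camera call takes 0.05 s, during which the arm holds its last target. There are 200 camera calls.

## Working session

There is one attempt and no reset: what is moved stays moved. The work goes in short steps, Python scripts to look and compute and a tool call to move; the robot and the scene stay as the last step left them, time stands still between calls to the robot, and variables do not carry over. Pictures are saved under pics/ and viewed, at most 10 in all, crops included, and the job is handed in when it is done.

Besides the shell and the picture viewer there is one more tool, called in YAML: its name, and indented under it one key for each argument. send_rows: Moves the arm, as the interface text tells. Its arguments: {"type":"object","properties":{"deltas":{"type":"array"},"squeeze":{"type":"number"}},"required":["deltas"]}

```bash
ls; mkdir -p pics
cat > h.py <<'E'
import numpy as np, cv2
from rig import telemetry, optics, env
def grab(n):
    s=telemetry.observe(); d=optics.get_image(n)
    if n=="wrist":
        T=np.eye(4);T[:3,:3]=np.array(s["tool_rot"]);T[:3,3]=s["position"];C=T@np.array(d["hand_eye"])
    else:
        R=cv2.Rodrigues(np.array(d["rvec"],float))[0];C=np.eye(4);C[:3,:3]=R.T;C[:3,3]=-R.T@np.array(d["tvec"],float).ravel()
    d["C"]=C;return d
def cloud(d):
    z=d["range_z"];v,u=np.indices(z.shape);K=d["K"]
    P=np.stack([(u-K[0][2])/K[0][0]*z,(v-K[1][2])/K[1][1]*z,z],-1)
    return P@d["C"][:3,:3].T+d["C"][:3,3]
def ray(d,u,v,h):
    K=np.array(d["K"]);r=d["C"][:3,:3]@np.array([(u-K[0,2])/K[0,0],(v-K[1,2])/K[1,1],1]);o=d["C"][:3,3]
    return o+r*(h-o[2])/r[2]
def save(d,n): cv2.imwrite(f"pics/{n}.png",d["image"][:,:,::-1])
E
python3 - <<'E'
from h import *
for n in("top","scene"):
    d=grab(n);save(d,n+"0");np.savez(n+"0.npz",P=cloud(d),**{k:d[k] for k in("image","range_z","K","C")})
    print(n,d["C"].round(3).tolist(),np.array(d["K"]).round(1).tolist())
s=telemetry.observe();print(s)
E
```

```text
pics
top [[0.023, -0.98, 0.195, 0.33], [-0.999, -0.027, -0.02, 0.08], [0.025, -0.195, -0.981, 1.15], [0.0, 0.0, 0.0, 1.0]] [[415.7, 0.0, 275.2], [0.0, 415.7, 211.3], [0.0, 0.0, 1.0]]
scene [[-0.128, 0.655, -0.745, 1.316], [0.992, 0.088, -0.092, 0.174], [0.005, -0.751, -0.66, 0.763], [0.0, 0.0, 0.0, 1.0]] [[381.4, 0.0, 277.7], [0.0, 381.4, 212.8], [0.0, 0.0, 1.0]]
{'time_s': 0.1, 'q': array([-8.12634188e+01,  2.18377579e+01,  7.43796740e+01,  1.51624839e-03,
        8.38576864e+01, -1.23354046e+01]), 'qvel': array([-0.08829049, -0.09047713, -0.15158564,  0.03984783,  0.01000456,
       -0.00460848]), 'joint_efforts': array([ 3.38226797e-03, -4.49223804e+01, -2.31655544e+01, -3.26516465e-04,
        3.59168873e-03,  4.06171438e-06]), 'position': array([ 0.19771883, -0.51298721,  0.25577195]), 'tool_rot': array([[ 9.33130491e-01,  3.59537838e-01, -1.73133122e-04],
       [ 3.59537750e-01, -9.33129636e-01,  1.29984465e-03],
       [ 3.05787690e-04, -1.27517257e-03, -9.99999140e-01]]), 'ft_force': array([ 0.34402214, -0.33378126,  0.08760598]), 'wrist_torque': array([ 0.0435057 , -0.00098002, -0.01815943]), 'gripper_force': 0.0, 'grip_width': 0.08547176644005136}
```

View pics/top0.png

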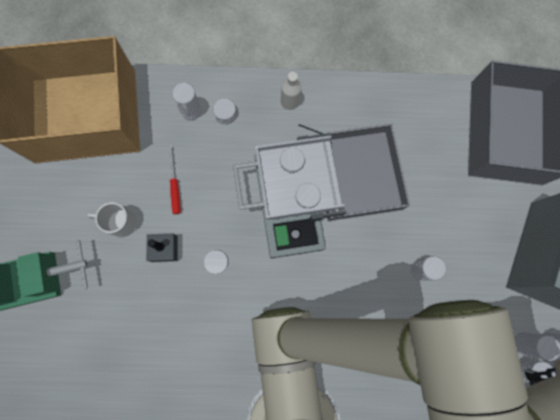

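View pics/scene0.png

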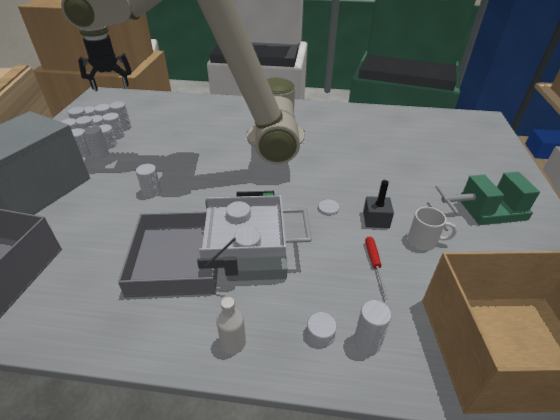

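The top view shows the handle around (240,186), the button near (295,234), the holder and stylus near (161,247), and the pan's packs at (292,160) and (308,195). Now I'll measure them.

Run:
```python
from h import *
f=np.load("top0.npz");P=f["P"];im=f["image"]
v,u=np.indices(P.shape[:2])
z=P[...,2]
def box(a,b,c,d):return (u>=a)&(u<=b)&(v>=c)&(v<=d)
m=box(228,262,155,215)&(z>.09)&(z<.125)
q=P[m];print("handle pts",len(q),q.min(0),q.max(0))
# bar: leftmost column cluster
cnt=m.astype(np.uint8)
for r in range(158,214,4):
    c=np.where(m[r])[0]; print(r,c.tolist(),P[r,c,2].round(3).tolist()[:5])
# holder
m=box(140,182,230,266)&(z>.05)&(z<.07);mm=m.astype(np.uint8)
cs=max(cv2.findContours(mm,0,2)[0],key=cv2.contourArea);rc=cv2.minAreaRect(cs);print("holder",rc,ray(dict(K=f["K"],C=f["C"]),*rc[0],.06),np.median(z[m]))
m=box(140,182,230,266)&(z>.1);print("stylus",P[m].mean(0),P[m].max(0),m.sum())
# console
m=box(262,328,214,258)&(z>.068)&(z<.084);cs=max(cv2.findContours(m.astype(np.uint8),0,2)[0],key=cv2.contourArea);rc=cv2.minAreaRect(cs);print("console",rc,ray(dict(K=f["K"],C=f["C"]),*rc[0],.076),P[m].mean(0))
# base top
m=box(255,340,205,262)&(z>.043)&(z<.057);print("base", P[m].min(0),P[m].max(0))
crop=np.hstack([cv2.resize(im[205:265,255:335],(400,300),interpolation=2),cv2.resize(im[155:215,222:302],(400,300),interpolation=2)])
cv2.imwrite("pics/crop.png",crop[:,:,::-1])
```

```text
handle pts 506 [0.54229257 0.09314246 0.09007218] [0.69332674 0.17201851 0.12456998]
158 [257, 258, 260, 261] [0.111, 0.121, 0.094, 0.093]
162 [251, 252, 253, 254, 255, 256, 257, 258, 259, 260, 261, 262] [0.104, 0.107, 0.107, 0.108, 0.106]
166 [233, 234, 235, 236, 237, 238, 239, 240, 241, 242, 243, 244, 245, 246, 247, 248, 249, 250, 251, 252, 253, 254, 259, 260, 261, 262] [0.106, 0.107, 0.109, 0.112, 0.109]
170 [234, 235, 236, 237, 259, 260, 261, 262] [0.105, 0.107, 0.105, 0.11, 0.116]
174 [234, 235, 236, 237, 238, 260, 261, 262] [0.104, 0.105, 0.109, 0.105, 0.106]
178 [235, 236, 237, 238, 239, 260, 261, 262] [0.106, 0.108, 0.103, 0.106, 0.104]
182 [236, 237, 238, 239, 261, 262] [0.106, 0.105, 0.105, 0.106, 0.123]
186 [236, 237, 238, 239, 240] [0.106, 0.11, 0.107, 0.108, 0.106]
190 [237, 238, 239, 240, 262] [0.11, 0.107, 0.105, 0.106, 0.108]
194 [237, 238, 239, 240, 241] [0.104, 0.109, 0.109, 0.106, 0.107]
198 [238, 239, 240, 241, 242] [0.103, 0.108, 0.107, 0.105, 0.099]
202 [238, 239, 240, 241, 242, 260, 261, 262] [0.104, 0.11, 0.106, 0.107, 0.108]
206 [239, 240, 241, 242, 243, 244, 245, 246, 247, 248, 249, 250, 251, 252, 253, 254, 255, 256, 257, 258, 259, 260, 261, 262] [0.107, 0.104, 0.108, 0.106, 0.106]
210 [] []
holder ((160.0, 246.5), (27.0, 28.0), 90.0) [0.44533715 0.35671091 0.06      ] 0.05950077393292519
stylus [0.43661829 0.33729609 0.19808814] [0.45476327 0.36623024 1.14983057] 93
console ((297.1203308105469, 232.9283905029297), (27.449413299560547, 45.59305953979492), 81.02737426757812) [ 4.88128237e-01 -1.82276878e-04  7.60000000e-02] [0.48672887 0.0038444  0.07580759]
base [ 0.42595799 -0.11809122  0.04303915] [0.56094285 0.09107125 0.05696963]
```

View pics/crop.png

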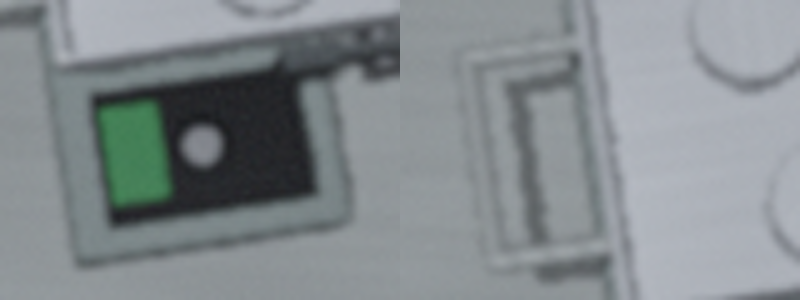

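The crop puts the button centre at (203,146), which is (295.6,234.2) in the full image. The bar runs from about (235,166) to (241,204). Next I'll solve for the scale pose.

```bash
cat >> h.py <<'E'
def plan(tgt,yaw=None,s=None):
    """total shift in tool axes + turn about tool z (tool pointing down)"""
    s=s or telemetry.observe();R=np.array(s["tool_rot"]);p=np.array(s["position"])
    d=R.T@(np.array(tgt)-p); y0=np.degrees(np.arctan2(R[1,0],R[0,0]))
    print("shift tool",d.round(4),"yaw now",y0.round(2),"turn z", None if yaw is None else np.radians(y0-yaw).round(4), "tilt",R[:,2].round(4))
E
python3 - <<'E'
from h import *
f=np.load("top0.npz");d=dict(K=f["K"],C=f["C"])
a=ray(d,235.8,168,.106);b=ray(d,240.4,203,.106)
print(a,b,np.degrees(np.arctan2(*(a-b)[[1,0]])))
h=ray(d,(235.8+240.4)/2-.5+.2,186,.106);bt=ray(d,295.6,234.2,.068)
print("h",h,"bt",bt)
w=h-bt; yaw=np.arctan2(w[1],w[0])-np.arctan2(.13,.14);print("yaw",np.degrees(yaw),np.hypot(*w[:2]),np.hypot(.13,.14))
c,s_=np.cos(yaw),np.sin(yaw);R=np.array([[c,-s_],[s_,c]])
print("origin",h[:2]-R@[0,.145], bt[:2]-R@[-.14,.015])
plan([h[0],h[1],.2],9)
E
```

```text
[0.65043718 0.16432752 0.106     ] [0.55738902 0.14872909 0.106     ] 9.516477950031703
h [0.60217049 0.15718432 0.106     ] bt [0.48582616 0.00317748 0.068     ]
yaw 10.051905642433319 0.19301324666760908 0.19104973174542803
origin [0.62747883 0.01441007] [0.62629527 0.01284336]
shift tool [ 0.6183 -0.4799  0.0566] yaw now 21.07 turn z 0.2107 tilt [-2.0e-04  1.3e-03 -1.0e+00]
```

send_rows:
  deltas:
    - [[0.03,-0.0233,0,0,0,0,1],[0.047,-0.0365,0,0,0,0,1],[0.047,-0.0365,0,0,0,0,1],[0.047,-0.0365,0,0,0,0,1],[0.047,-0.0365,0,0,0,0,1],[0.047,-0.0365,0,0,0,0,1],[0.047,-0.0365,0,0,0,0,1],[0.047,-0.0365,0,0,0,0,1],[0.047,-0.0365,0,0,0,0,1],[0.047,-0.0365,0,0,0,0,1],[0.047,-0.0365,0,0,0,0,1],[0.047,-0.0365,0,0,0,0,1]]

```text
time_s: 1.6
position: [0.5561, 0.0818, 0.2561]
tool_rot: [[0.933, 0.36, -0.0], [0.36, -0.933, -0.0], [-0.0, -0.0, -1.0]]
ft_force: [0.0, -1.3, 0.5]
grip_width: 0.0857
gripper_force: 0.0
```

send_rows:
  deltas:
    - [[0.04,-0.03,0,0,0,0,1],[0.03,-0.025,0.02,0,0,0.1,1],[0,0,0.03,0,0,0.098,1],[0,0,0,0,0,0,1],[0,0,0,0,0,0,1],[0,0,0,0,0,0,1]]

```text
time_s: 2.35
position: [0.6013, 0.156, 0.2078]
tool_rot: [[0.986, 0.169, 0.002], [0.169, -0.986, 0.0], [0.002, 0.0, -1.0]]
ft_force: [0.7, 0.4, 0.2]
grip_width: 0.0854
gripper_force: 0.0
```

Run:
```python
from h import *
plan([.602,.157,.108],9.7);print(telemetry.observe()["q"].round(1))
d=grab("wrist");save(d,"w1");np.savez("w1.npz",P=cloud(d),K=d["K"],C=d["C"],image=d["image"])
P=cloud(d);m=(P[...,2]>.1)&(P[...,2]<.112)&(P[...,1]>.13)&(P[...,1]<.18)
q=P[m];print(len(q));l=cv2.fitLine(q[:,:2].astype(np.float32),2,0,.01,.01).ravel();print(l,np.degrees(np.arctan2(l[1],l[0])),np.median(q[:,2]), q.min(0),q.max(0))
t=telemetry.observe()["position"];print("line y at tcp x",l[3]+(t[0]-l[2])*l[1]/l[0],t)
```

```text
shift tool [ 0.0006 -0.0009  0.0998] yaw now 9.75 turn z 0.0008 tilt [ 2.4e-03  1.0e-04 -1.0e+00]
[ 3.6 30.9 67.  -0.  81.9 83.9]
3679
[0.997743   0.06714793 0.61845917 0.15694539] 3.8501902 0.10808638937135998 [0.54559628 0.1300032  0.10123142] [0.67188967 0.17756954 0.1111342 ]
line y at tcp x 0.15578712876347392 [0.60124866 0.15600276 0.20765524]
```

View pics/w1.png

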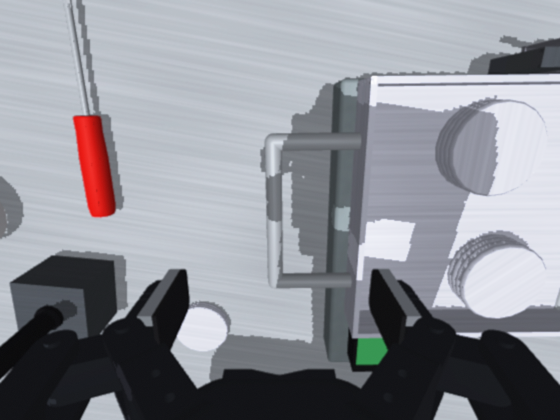

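The wrist view shows the bar from about (273,150) to (275,272), centred between the fingers. I'll check this by ray.

Run:
```python
from h import *
f=np.load("w1.npz");d=dict(K=f["K"],C=f["C"]);P=f["P"]
g=P[160:262,262:286];m=(g[...,2]>.1)&(g[...,2]<.113);q=g[m]
l=cv2.fitLine(q[:,:2].astype(np.float32),2,0,.01,.01).ravel();print(l,np.degrees(np.arctan(l[1]/l[0])),np.median(q[:,2]),len(q))
print(ray(d,273,136,.106),ray(d,275,281,.106),d["K"][0])
```

```text
[0.9837077  0.17977504 0.6097046  0.1627924 ] 10.356658 0.108082426309264 1626
[0.66217752 0.17202007 0.106     ] [0.550949   0.15195298 0.106     ] [314.07961262   0.         278.71182516]
```

send_rows:
  deltas:
    - [[0.003,-0.004,0.005,0,0,-0.006,0],[0,0,0.025,0,0,0,0],[0,0,0.03,0,0,0,0],[0,0,0.025,0,0,0,0],[0,0,0.014,0,0,0,0],[0,0,0,0,0,0,-1],[0,0,0,0,0,0,-1],[0,0,0,0,0,0,-1],[0,0,0,0,0,0,-1]]
  squeeze: 40

```text
time_s: 3.52
position: [0.6038, 0.1601, 0.1082]
tool_rot: [[0.985, 0.175, 0.002], [0.175, -0.985, -0.001], [0.002, 0.001, -1.0]]
ft_force: [0.3, -5.6, -1.4]
grip_width: 0.0104
gripper_force: 39.0
```

Run:
```python
import numpy as np
r=245.3;p0=np.arctan2(12,245)
t=np.r_[0,1,2.5,np.linspace(4.5,48,20),49.2,50]
p=p0+np.radians(t);print(len(t)-1,list(zip(t[1:].round(1),(-np.diff(r*np.cos(p))/1e3).round(4),(-np.diff(r*np.sin(p))/1e3).round(4))))
```

```text
24 [(np.float64(1.0), np.float64(0.0002), np.float64(-0.0043)), (np.float64(2.5), np.float64(0.0005), np.float64(-0.0064)), (np.float64(4.5), np.float64(0.0009), np.float64(-0.0085)), (np.float64(6.8), np.float64(0.0014), np.float64(-0.0097)), (np.float64(9.1), np.float64(0.0018), np.float64(-0.0096)), (np.float64(11.4), np.float64(0.0022), np.float64(-0.0095)), (np.float64(13.7), np.float64(0.0026), np.float64(-0.0095)), (np.float64(15.9), np.float64(0.003), np.float64(-0.0093)), (np.float64(18.2), np.float64(0.0033), np.float64(-0.0092)), (np.float64(20.5), np.float64(0.0037), np.float64(-0.0091)), (np.float64(22.8), np.float64(0.0041), np.float64(-0.0089)), (np.float64(25.1), np.float64(0.0044), np.float64(-0.0088)), (np.float64(27.4), np.float64(0.0048), np.float64(-0.0086)), (np.float64(29.7), np.float64(0.0051), np.float64(-0.0084)), (np.float64(32.0), np.float64(0.0054), np.float64(-0.0082)), (np.float64(34.3), np.float64(0.0058), np.float64(-0.0079)), (np.float64(36.6), np.float64(0.0061), np.float64(-0.0077)), (np.float64(38.8), np.float64(0.0064), np.float64(-0.0075)), (np.float64(41.1), np.float64(0.0067), np.float64(-0.0072)), (np.float64(43.4), np.float64(0.0069), np.float64(-0.0069)), (np.float64(45.7), np.float64(0.0072), np.float64(-0.0066)), (np.float64(48.0), np.float64(0.0075), np.float64(-0.0063)), (np.float64(49.2), np.float64(0.004), np.float64(-0.0032)), (np.float64(50.0), np.float64(0.0027), np.float64(-0.0021))]
```

send_rows:
  deltas:
    - [[0,0.0002,-0.0043,0,0,0,-1],[0,0.0005,-0.0064,0,0,0,-1],[0,0.0009,-0.0085,0,0,0,-1],[0,0.0014,-0.0097,0,0,0,-1],[0,0.0018,-0.0096,0,0,0,-1],[0,0.0022,-0.0095,0,0,0,-1],[0,0.0026,-0.0095,0,0,0,-1],[0,0.003,-0.0093,0,0,0,-1],[0,0.0033,-0.0092,0,0,0,-1],[0,0.0037,-0.0091,0,0,0,-1]]
  squeeze: 50

```text
time_s: 4.78
position: [0.6071, 0.1415, 0.1932]
tool_rot: [[0.985, 0.175, 0.001], [0.175, -0.985, 0.001], [0.002, -0.0, -1.0]]
ft_force: [6.1, -0.9, -5.7]
grip_width: 0.0103
gripper_force: 48.5
```

send_rows:
  deltas:
    - [[0,0.0041,-0.0089,0,0,0,-1],[0,0.0044,-0.0088,0,0,0,-1],[0,0.0048,-0.0086,0,0,0,-1],[0,0.0051,-0.0084,0,0,0,-1],[0,0.0054,-0.0082,0,0,0,-1],[0,0.0058,-0.0079,0,0,0,-1],[0,0.0061,-0.0077,0,0,0,-1],[0,0.0064,-0.0075,0,0,0,-1],[0,0.0067,-0.0072,0,0,0,-1],[0,0.0069,-0.0069,0,0,0,-1]]

```text
time_s: 6.02
position: [0.6168, 0.0886, 0.2746]
tool_rot: [[0.984, 0.177, 0.004], [0.177, -0.984, 0.004], [0.005, -0.003, -1.0]]
ft_force: [3.6, 7.9, 2.7]
grip_width: 0.0104
gripper_force: 48.6
```

send_rows:
  deltas:
    - [[0,0.0072,-0.0066,0,0,0,-1],[0,0.0075,-0.0063,0,0,0,-1],[0,0.004,-0.0032,0,0,0,-1],[0,0.0027,-0.0021,0,0,0,-1],[0,0,0,0,0,0,-1],[0,0,0,0,0,0,-1],[0,0,0,0,0,0,-1],[0,0,0,0,0,0,-1]]

```text
time_s: 7.02
position: [0.6206, 0.0681, 0.2936]
tool_rot: [[0.984, 0.178, 0.006], [0.178, -0.984, 0.004], [0.006, -0.003, -1.0]]
ft_force: [2.7, 9.7, 8.8]
grip_width: 0.0104
gripper_force: 48.9
```

Run:
```python
from h import *
a=grab("scene");b=grab("top");cv2.imwrite("pics/tilt.png",np.hstack([cv2.resize(a["image"][130:330,90:350],(400,308)),cv2.resize(b["image"][100:270,220:440],(400,308))])[:,:,::-1])
np.savez("tilt.npz",P=cloud(a),Pt=cloud(b))
print(telemetry.observe()["position"],telemetry.observe()["ft_force"])
```

```text
[0.620564   0.06810533 0.29362232] [ 3.96059137 10.38616137  8.16739404]
```

View pics/tilt.png

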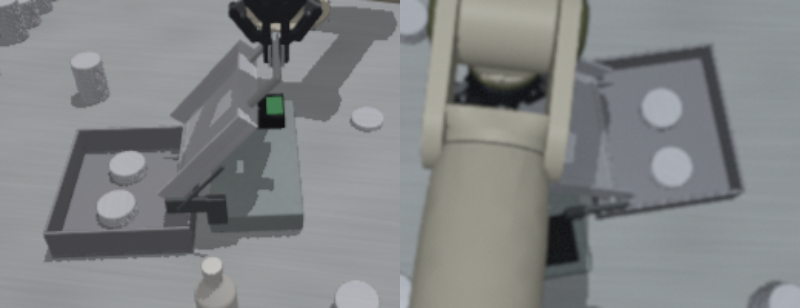

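Both packs lie in the tote, at (127,165) and (116,207) in the left crop. I'll check the tilt numerically before holding.

Run:
```python
from h import *
f=np.load("tilt.npz");o=np.array([.6275,.0135]);a=np.radians(10);c,s=np.cos(a),np.sin(a)
for n in("P","Pt"):
    P=f[n];x=(P[...,0]-o[0])*c+(P[...,1]-o[1])*s;y=-(P[...,0]-o[0])*s+(P[...,1]-o[1])*c;z=P[...,2]
    # normals by local finite difference -> slope histogram of pan faces
    for lo,hi in((-.085,.085),(.085,.1),(-.1,-.085)):
        m=(x>lo)&(x<hi)&(y>-.09)&(y<.03)&(z>.1)&(z<.26)
        if m.sum()<40:continue
        # offset across slope of 50deg
        e=-(y+.1)*np.sin(np.radians(50))+(z-.09)*np.cos(np.radians(50))
        h,b=np.histogram(e[m],np.arange(-.03,.06,.003));k=b[h.argmax()]+.0015
        q=m&(abs(e-k)<.006);l=cv2.fitLine(np.stack([y[q],z[q]],1).astype(np.float32),2,0,.01,.01).ravel()
        print(n,lo,m.sum(),q.sum(),round(k,4),np.degrees(np.arctan(l[1]/l[0])))
```

```text
P -0.085 1455 1007 -0.0015 49.5889
P 0.085 901 236 0.0255 49.590065
P -0.1 546 187 0.0255 49.92956
Pt -0.085 933 876 0.0015 49.78566
Pt 0.085 61 23 0.0015 53.146687
Pt -0.1 211 84 0.0285 49.577457
```

send_rows:
  deltas:
    - [[0,0,0,0,0,0,-1],[0,0,0,0,0,0,-1],[0,0,0,0,0,0,-1],[0,0,0,0,0,0,-1],[0,0,0,0,0,0,-1],[0,0,0,0,0,0,-1],[0,0,0,0,0,0,-1],[0,0,0,0,0,0,-1],[0,-0.0027,0.0021,0,0,0,-1],[0,-0.004,0.0032,0,0,0,-1],[0,-0.0075,0.0063,0,0,0,-1],[0,-0.0072,0.0066,0,0,0,-1]]

```text
time_s: 8.62
position: [0.6168, 0.0886, 0.2751]
tool_rot: [[0.984, 0.177, 0.005], [0.177, -0.984, 0.003], [0.006, -0.002, -1.0]]
ft_force: [3.9, 5.9, 5.7]
grip_width: 0.0099
gripper_force: 48.7
```

send_rows:
  deltas:
    - [[0,-0.0069,0.0069,0,0,0,-1],[0,-0.0067,0.0072,0,0,0,-1],[0,-0.0064,0.0075,0,0,0,-1],[0,-0.0061,0.0077,0,0,0,-1],[0,-0.0058,0.0079,0,0,0,-1],[0,-0.0054,0.0082,0,0,0,-1],[0,-0.0051,0.0084,0,0,0,-1],[0,-0.0048,0.0086,0,0,0,-1],[0,-0.0044,0.0088,0,0,0,-1],[0,-0.0041,0.0089,0,0,0,-1]]

```text
time_s: 9.88
position: [0.6071, 0.1418, 0.1926]
tool_rot: [[0.985, 0.175, 0.002], [0.175, -0.985, -0.0], [0.002, 0.0, -1.0]]
ft_force: [4.9, 0.9, -0.7]
grip_width: 0.0101
gripper_force: 51.1
```

send_rows:
  deltas:
    - [[0,-0.0037,0.0091,0,0,0,-1],[0,-0.0033,0.0092,0,0,0,-1],[0,-0.003,0.0093,0,0,0,-1],[0,-0.0026,0.0095,0,0,0,-1],[0,-0.0022,0.0095,0,0,0,-1],[0,-0.0018,0.0096,0,0,0,-1],[0,-0.0014,0.0097,0,0,0,-1],[0,-0.0009,0.006,0,0,0,-1],[0,0,0.0035,0,0,0,-1]]

```text
time_s: 11.0
position: [0.6038, 0.1597, 0.1167]
tool_rot: [[0.985, 0.175, 0.001], [0.175, -0.985, -0.001], [0.001, 0.001, -1.0]]
ft_force: [5.7, 0.1, -0.2]
grip_width: 0.0097
gripper_force: 49.3
```

send_rows:
  deltas:
    - [[0,-0.0005,0.0025,0,0,0,-1],[0,0,0.0025,0,0,0,-1],[0,-0.0002,0.0018,0,0,0,-1],[0,0,0.0014,0,0,0,-1],[0,0,0.001,0,0,0,-1],[0,0,0,0,0,0,-1]]

```text
time_s: 11.75
position: [0.6038, 0.16, 0.1114]
tool_rot: [[0.985, 0.175, 0.004], [0.175, -0.985, -0.001], [0.003, 0.002, -1.0]]
ft_force: [-4.2, -5.1, 24.2]
grip_width: 0.0098
gripper_force: 52.4
```

send_rows:
  deltas:
    - [[0,0,-0.0025,0,0,0,-1],[0,0,0,0,0,0,-0.2],[0,0,0,0,0,0,-0.1],[0,0,0,0,0,0,0],[0,0,0,0,0,0,0],[0,0,-0.02,0,0,0,0],[0,0,-0.04,0,0,0,0],[0,0,-0.04,0,0,0,0],[0,0,-0.02,0,0,0,0]]

```text
time_s: 12.88
position: [0.6035, 0.1609, 0.2327]
tool_rot: [[0.985, 0.175, 0.003], [0.175, -0.985, 0.0], [0.003, 0.0, -1.0]]
ft_force: [-0.6, -1.0, -0.7]
grip_width: 0.0426
gripper_force: 0.0
```

Run:
```python
from h import *
f=np.load("top0.npz")["P"]
d=grab("top");P=cloud(d)
for a,b,c,e in((265,285,185,205),(320,330,160,175),(265,275,150,205)):
    print(np.median(f[c:e,a:b,2]),np.median(P[c:e,a:b,2]))
for a,b in((245,265),): pass
m=(P[...,2]>.095)&(P[...,2]<.125)
print(np.median(P[170:200:1,235:242,2]),np.median(f[170:200,235:242,2]))
s=grab("scene");Ps=cloud(s);q=Ps[205:245,260:275];q2=np.load("scene0.npz")["P"][205:245,260:275]
print(np.median(q[...,2]),np.median(q2[...,2]))
# stylus top via both views
plan([.445,.357,.25],9.7)
P2=np.load("scene0.npz")["P"];im=np.load("scene0.npz")["image"]
v,u=np.indices(P2.shape[:2]);m=(u>370)&(u<395)&(v>175)&(v<205)&(P2[...,2]>.075)&(P2[...,2]<.15)&(im.max(-1)<60);print("styl",m.sum(),np.median(P2[m],0),P2[m].max(0),P2[m].min(0))
m=(u>360)&(u<398)&(v>190)&(v<220)&(abs(P2[...,2]-.06)<.005);print("holder",m.sum(),P2[m].mean(0),(P2[m].max(0)+P2[m].min(0))/2)
d0=f;vv,uu=np.indices(f.shape[:2]);m=(uu>140)&(uu<182)&(vv>230)&(vv<266)&(f[...,2]>.125)&(f[...,2]<.145);print("top-end",m.sum(),f[m].mean(0),f[m].min(0),f[m].max(0))
```

```text
0.09186361944880883 0.09178741667739299
0.09277280971432966 0.0923302564252213
0.09188028456865549 0.09167560056377277
0.5139089504031381 0.10500157332111071
0.09232756562908417 0.09224627935606106
shift tool [-0.122  -0.2208 -0.018 ] yaw now 10.08 turn z 0.0066 tilt [ 4.3e-03  4.0e-04 -1.0e+00]
styl 138 [0.45366466 0.35901912 0.11276742] [0.45950358 0.36915754 0.1440884 ] [0.44230687 0.35033854 0.07589907]
holder 361 [0.45254776 0.35879649 0.06021603] [0.44665833 0.36036033 0.05982908]
top-end 65 [0.44440912 0.35628115 0.13966719] [0.43539823 0.34832424 0.12532517] [0.45476327 0.36623024 0.14445491]
```

The pan is level again: its floor and wall heights match the first view to within 0.5 mm. Next I'll move above the stylus.

send_rows:
  deltas:
    - [[-0.015,-0.027,0,0,0,0,0.3],[-0.025,-0.046,0,0,0,0,0.3],[-0.025,-0.046,0,0,0,0,0.3],[-0.025,-0.046,0,0,0,0,0.3],[-0.02,-0.036,0,0,0,0,0.3],[-0.012,-0.02,0,0,0,0,0.3],[0,0,0,0,0,0,0.3],[0,0,0,0,0,0,0.3]]

```text
time_s: 13.98
position: [0.4448, 0.3565, 0.2296]
tool_rot: [[0.985, 0.174, -0.001], [0.174, -0.985, -0.001], [-0.001, 0.001, -1.0]]
ft_force: [-0.0, 0.5, 0.8]
grip_width: 0.0558
gripper_force: 0.0
```

Run:
```python
from h import *
d=grab("wrist");save(d,"w2");P=cloud(d);np.savez("w2.npz",P=P,K=d["K"],C=d["C"],image=d["image"])
near=np.linalg.norm(P[...,:2]-[.445,.357],axis=-1)<.06
m=near&(P[...,2]>.132)&(P[...,2]<.15);print("sty top",m.sum(),P[m].mean(0),P[m].min(0),P[m].max(0))
v,u=np.indices(m.shape)
if m.sum(): print(u[m].mean(),v[m].mean(),ray(d,u[m].mean(),v[m].mean(),.142))
m=near&(abs(P[...,2]-.06)<.004);print("holder",m.sum(),P[m].min(0),P[m].max(0))
plan([.445,.357,.121],10)
```

```text
sty top 664 [0.44909335 0.36315448 0.14183774] [0.43754111 0.35322959 0.13212627] [0.45758434 0.37261702 0.14466769]
272.6942771084337 221.1265060240964 [0.44915955 0.36316456 0.142     ]
holder 4189 [0.41001915 0.32585196 0.05607762] [0.4844957  0.4000332  0.06373035]
shift tool [ 0.0002 -0.0007  0.1087] yaw now 10.02 turn z 0.0003 tilt [-6.e-04 -5.e-04 -1.e+00]
```

View pics/w2.png

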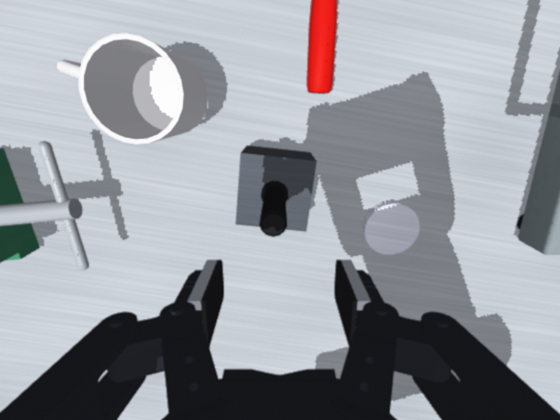

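The stylus top is at (273,222) and the holder is centred near (277,190). The mug and screwdriver are clear of the fingers. Descending to grasp.

send_rows:
  deltas:
    - [[0.003,-0.0045,0.01,0,0,0,0.3],[0,0,0.03,0,0,0,0.3],[0,0,0.03,0,0,0,0.3],[0,0,0.025,0,0,0,0.3],[0,0,0.0136,0,0,0,0.3],[0,0,0,0,0,0,0],[0,0,0,0,0,0,-1],[0,0,0,0,0,0,-1],[0,0,0,0,0,0,-1],[0,0,0,0,0,0,-1]]
  squeeze: 40

```text
time_s: 15.28
position: [0.4471, 0.3622, 0.1226]
tool_rot: [[0.985, 0.175, 0.002], [0.175, -0.985, 0.001], [0.002, -0.0, -1.0]]
ft_force: [1.2, -0.3, 6.2]
grip_width: 0.019
gripper_force: 39.5
```

send_rows:
  deltas:
    - [[0,0,-0.015,0,0,0,-1],[0,0,-0.03,0,0,0,-1],[0,0,-0.035,0,0,0,-1],[0,0.01,-0.03,0,0,0,-1],[0,0.04,0,0,0,0,-1],[-0.01,0.055,0,0,0,0,-1],[-0.01,0.055,0,0,0,0,-1],[-0.01,0.055,0,0,0,0,-1],[-0.01,0.055,0,0,0,0,-1],[-0.01,0.05,0,0,0,0,-1],[-0.01,0.03,0,0,0,0,-1],[0,0,0,0,0,0,-1]]

```text
time_s: 16.77
position: [0.4486, 0.0054, 0.2323]
tool_rot: [[0.985, 0.172, 0.0], [0.172, -0.985, -0.0], [0.0, 0.0, -1.0]]
ft_force: [0.8, 0.8, -1.4]
grip_width: 0.0188
gripper_force: 39.2
```

send_rows:
  deltas:
    - [[0,0,0,0,0,0,-1],[0,0,0,0,0,0,-1]]

```text
time_s: 17.02
position: [0.4488, 0.0078, 0.2319]
tool_rot: [[0.984, 0.176, 0.0], [0.176, -0.984, 0.0], [0.0, -0.0, -1.0]]
ft_force: [0.6, -0.3, -0.9]
grip_width: 0.019
gripper_force: 39.2
```

Run:
```python
from h import *
d=grab("wrist");save(d,"w3");P=cloud(d);np.savez("w3.npz",P=P,K=d["K"],C=d["C"],image=d["image"])
s=telemetry.observe();print(s["position"],s["grip_width"],s["gripper_force"]);plan([.487,.005,.2],10)
m=(abs(P[...,2]-.076)<.004)&(P[...,0]>.42)&(P[...,0]<.56)&(abs(P[...,1])<.09)
cs=max(cv2.findContours(m.astype(np.uint8),0,2)[0],key=cv2.contourArea);rc=cv2.minAreaRect(cs);print("console",rc,ray(d,*rc[0],.076))
```

```text
[0.44879774 0.00776255 0.23184198] 0.0190666031882065 39.15474236011505
shift tool [0.0371 0.0095 0.0318] yaw now 10.16 turn z 0.0028 tilt [ 1.e-04  1.e-04 -1.e+00]
console ((288.0, 152.0), (129.99996948242188, 85.99998474121094), -0.0) [0.49343521 0.00927757 0.076     ]
```

View pics/w3.png

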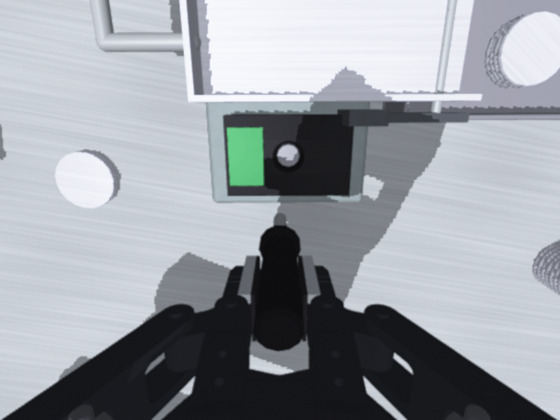

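The button well is at (288,155) and the stylus tip end is near (280,216). I'll compare the two in the same camera.

Run:
```python
from h import *
f=np.load("w3.npz");d=dict(K=f["K"],C=f["C"]);im=f["image"].astype(int);P=f["P"]
w=im[138:172,272:304];k=(w.min(-1)>90).astype(np.uint8)
M=cv2.moments(k,True);u,v=272+M["m10"]/M["m00"],138+M["m01"]/M["m00"];print("button",u,v,ray(d,u,v,.068),M["m00"])
z=f["range_z"] if "range_z" in f else None
g=P[205:230,270:292];m=(g[...,2]>.115)&(g[...,2]<.17);vv,uu=np.nonzero(m);print("tip rows",vv.min()+205,"cols",uu[vv<vv.min()+4].mean()+270)
t=g[m];print(t[t[:,2]<.135].mean(0),t.min(0))
print("tip ray",ray(d,uu[vv<vv.min()+4].mean()+270,vv.min()+205+4,.1214))
```

```text
button 287.717032967033 154.46703296703296 [0.49020569 0.00869612 0.068     ] 364.0
tip rows 213 cols 279.3783783783784
[0.45251949 0.00975196 0.12919644] [0.4487933  0.00516907 0.12271822]
tip ray [0.44905709 0.00900811 0.1214    ]
```

send_rows:
  deltas:
    - [[0.02,0.0035,0,0,0,0,-1],[0.02,0.004,0,0,0,0,-1],[0,0,0.02,0,0,0,-1],[0,0,0.02,0,0,0,-1],[0,0,0.005,0,0,0,-1],[0,0,0,0,0,0,-1],[0,0,0.005,0,0,0,-1],[0,0,0,0,0,0,-1]]

```text
time_s: 18.08
position: [0.4895, 0.0066, 0.1818]
tool_rot: [[0.985, 0.175, 0.0], [0.175, -0.985, -0.0], [0.0, 0.0, -1.0]]
ft_force: [-0.5, -0.7, -0.9]
grip_width: 0.0192
gripper_force: 39.2
```

send_rows:
  deltas:
    - [[0,0,0.002,0,0,0,-1],[0,0,0.002,0,0,0,-1],[0,0,0,0,0,0,-1],[0,0,0,0,0,0,-1]]

```text
time_s: 18.58
position: [0.4895, 0.0065, 0.1778]
tool_rot: [[0.985, 0.175, 0.0], [0.175, -0.985, -0.0], [0.0, 0.0, -1.0]]
ft_force: [-0.1, -0.1, -0.5]
grip_width: 0.0186
gripper_force: 39.3
```

send_rows:
  deltas:
    - [[0,0,0.002,0,0,0,-1],[0,0,0.002,0,0,0,-1],[0,0,0,0,0,0,-1],[0,0,0,0,0,0,-1]]

```text
time_s: 19.08
position: [0.4896, 0.0065, 0.1739]
tool_rot: [[0.985, 0.175, 0.0], [0.175, -0.985, -0.0], [0.0, 0.0, -1.0]]
ft_force: [0.1, -0.3, 2.9]
grip_width: 0.0185
gripper_force: 39.6
```

send_rows:
  deltas:
    - [[0,0,0.002,0,0,0,-1],[0,0,0,0,0,0,-1],[0,0,0,0,0,0,-1]]

```text
time_s: 19.45
position: [0.49, 0.0065, 0.1731]
tool_rot: [[0.985, 0.175, 0.003], [0.175, -0.985, -0.0], [0.002, 0.001, -1.0]]
ft_force: [-1.7, 1.1, 15.9]
grip_width: 0.0191
gripper_force: 40.6
```

send_rows:
  deltas:
    - [[0,0,0.002,0,0,0,-1],[0,0,0,0,0,0,-1],[0,0,0,0,0,0,-1]]

```text
time_s: 19.82
position: [0.4906, 0.0063, 0.1726]
tool_rot: [[0.985, 0.175, 0.005], [0.175, -0.985, -0.001], [0.005, 0.002, -1.0]]
ft_force: [-3.8, 1.3, 27.7]
grip_width: 0.019
gripper_force: 41.6
```

send_rows:
  deltas:
    - [[0,0,-0.008,0,0,0,-1],[0,0,-0.02,0,0,0,-1],[0,0,-0.035,0,0,0,-1],[-0.01,-0.02,0,0,0,0,-1],[-0.02,-0.05,0,0,0,0,-1],[0,-0.055,0,0,0,0,-1],[0.01,-0.055,0,0,0,0,-1],[0.01,-0.055,0,0,0,0,-1],[0.01,-0.055,0,0,0,0,-1],[0.01,-0.04,0,0,0,0,-1],[0,-0.02,0,0,0,0,-1],[0,0,0,0,0,0,-1]]

```text
time_s: 21.32
position: [0.437, 0.3533, 0.2317]
tool_rot: [[0.984, 0.177, -0.002], [0.177, -0.984, -0.001], [-0.002, 0.001, -1.0]]
ft_force: [0.8, 0.0, -0.5]
grip_width: 0.0189
gripper_force: 39.2
```

Run:
```python
from h import *
plan([.4471,.3622,.20],10.05);s=telemetry.observe();print(s["position"],s["tool_rot"][:,2],s["ft_force"])
```

```text
shift tool [ 0.0116 -0.007   0.0317] yaw now 10.17 turn z 0.0021 tilt [-0.0018 -0.001  -1.    ]
[0.43701029 0.35331172 0.23172051] [-0.00184336 -0.0010156  -0.99999779] [ 0.84061983  0.03099536 -0.50172243]
```

send_rows:
  deltas:
    - [[0.0116,-0.007,0.01,0,0,0,-1],[0,0,0.015,0,0,0,-1],[0,0,0.006,0,0,0,-1],[0,0,0,0,0,0,-1],[0,0,0,0,0,0,-1]]

```text
time_s: 21.95
position: [0.4484, 0.3617, 0.2021]
tool_rot: [[0.985, 0.175, 0.001], [0.175, -0.985, 0.0], [0.001, -0.0, -1.0]]
ft_force: [-0.5, -0.2, -0.8]
grip_width: 0.0194
gripper_force: 39.2
```

Run:
```python
from h import *
plan([.4471,.3622,.1226],10.05)
d=grab("wrist");cv2.imwrite("pics/w4.png",cv2.resize(d["image"][120:300,170:390],(660,540))[:,:,::-1])
```

```text
shift tool [-0.0013 -0.0007  0.0795] yaw now 10.06 turn z 0.0002 tilt [ 5.e-04  3.e-04 -1.e+00]
```

View pics/w4.png

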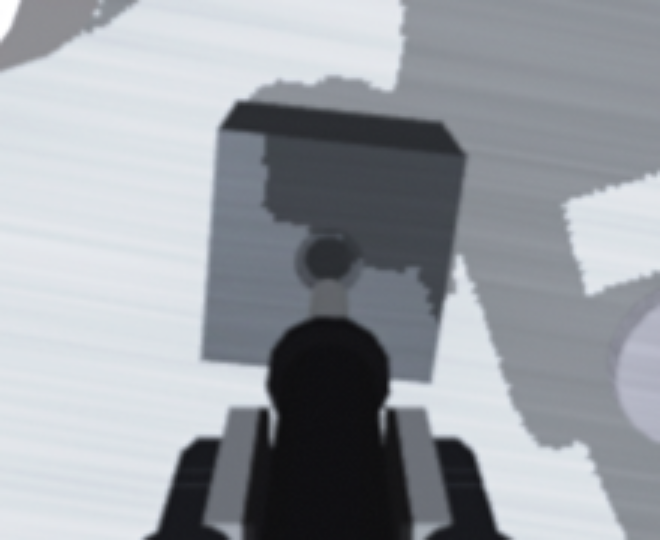

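The stylus is upright, and its tip at (330,285) lines up with the hole at (328,258). Inserting it now.

send_rows:
  deltas:
    - [[-0.0013,-0.0007,0.015,0,0,0,-1],[0,0,0.015,0,0,0,-1],[0,0,0.01,0,0,0,-1],[0,0,0.01,0,0,0,-1],[0,0,0,0,0,0,-1]]

```text
time_s: 22.62
position: [0.4467, 0.3621, 0.151]
tool_rot: [[0.985, 0.175, -0.001], [0.175, -0.985, -0.001], [-0.001, 0.0, -1.0]]
ft_force: [0.4, 0.6, -0.0]
grip_width: 0.019
gripper_force: 39.2
```

send_rows:
  deltas:
    - [[0,0,0.008,0,0,0,-1],[0,0,0.008,0,0,0,-1],[0,0,0.008,0,0,0,-1],[0,0,0.003,0,0,0,-1],[0,0,0,0,0,0,-1]]

```text
time_s: 23.25
position: [0.4469, 0.3623, 0.1246]
tool_rot: [[0.985, 0.175, -0.0], [0.175, -0.985, -0.0], [-0.0, 0.0, -1.0]]
ft_force: [-0.2, 0.3, -0.9]
grip_width: 0.019
gripper_force: 39.2
```

send_rows:
  deltas:
    - [[0,0,0.002,0,0,0,-1],[0,0,0,0,0,0,-1],[0,0,0,0,0,0,-1]]

```text
time_s: 23.62
position: [0.4469, 0.3623, 0.1228]
tool_rot: [[0.985, 0.175, 0.0], [0.175, -0.985, 0.0], [0.0, -0.0, -1.0]]
ft_force: [0.4, 0.4, -0.3]
grip_width: 0.0193
gripper_force: 39.2
```

send_rows:
  deltas:
    - [[0,0,0.001,0,0,0,-1],[0,0,0.001,0,0,0,-1],[0,0,0,0,0,0,-1],[0,0,0,0,0,0,-1]]

```text
time_s: 24.12
position: [0.4471, 0.3624, 0.1224]
tool_rot: [[0.985, 0.175, 0.002], [0.175, -0.985, 0.001], [0.002, -0.0, -1.0]]
ft_force: [-2.8, -2.0, 12.2]
grip_width: 0.0191
gripper_force: 40.5
```

send_rows:
  deltas:
    - [[0,0,-0.001,0,0,0,-1],[0,0,0,0,0,0,-0.4],[0,0,0,0,0,0,0],[0,0,0,0,0,0,0.3],[0,0,0,0,0,0,0.3],[0,0,-0.02,0,0,0,0.3],[0,0,-0.04,0,0,0,0.3],[0,0,-0.05,0,0,0,0.3],[-0.03,0.03,-0.03,0,0,0,0.3],[-0.05,0.03,0,0,0,0,0.3],[-0.03,0.02,0,0,0,0,0.3],[0,0,0,0,0,0,0.3]]

```text
time_s: 25.62
position: [0.3512, 0.2633, 0.2623]
tool_rot: [[0.985, 0.174, 0.001], [0.174, -0.985, 0.0], [0.001, -0.0, -1.0]]
ft_force: [-0.0, 0.6, -0.5]
grip_width: 0.0553
gripper_force: 0.0
```

Run:
```python
from h import *
s=telemetry.observe();print(s["position"],s["ft_force"])
a=grab("scene");save(a,"end");P=cloud(a)
Q=np.load("scene0.npz")["P"];im=a["image"];im0=np.load("scene0.npz")["image"];v,u=np.indices(P.shape[:2])
for p,i in((Q,im0),(P,im)):
    m=(u>370)&(u<395)&(v>175)&(v<205)&(p[...,2]>.075)&(p[...,2]<.15)&(i.max(-1)<60);print(m.sum(),np.median(p[m],0),p[m].max(0))
    print("pan",np.median(p[205:245,260:275,2]))
```

```text
[0.35119562 0.26329526 0.26229683] [-3.41416257e-04  5.54837752e-01 -5.02982035e-01]
138 [0.45366466 0.35901912 0.11276742] [0.45950358 0.36915754 0.1440884 ]
pan 0.09224627935606106
141 [0.45328474 0.36069288 0.1133854 ] [0.4580919  0.37122415 0.14387889]
pan 0.09233616227626573
```

View pics/end.png

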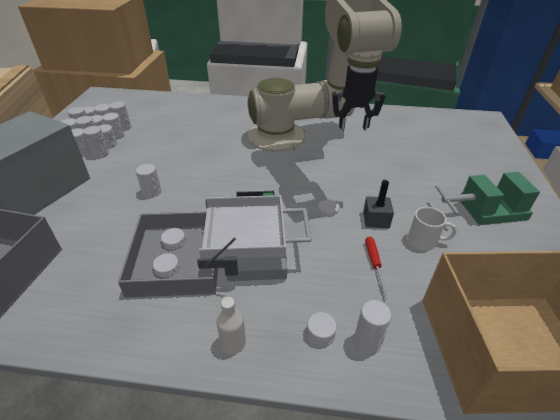

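The packs are in the tote at (174,238) and (166,265), and the pan is level. The stylus is upright and home at (382,200), its top at the same height as at the start. The mug, screwdriver and disc stacks haven't moved.

```bash
python3 -c "
from rig import env
print(env.close_job())"
```

```text
the job is handed in; nothing more can be done
None
```

The job is done and handed in at about 26 s: both packs are in the tote after about 2 s at roughly 50°, the pan is level, the zero button was pressed until it bottomed out, the stylus is upright and home in its holder, and the mug, screwdriver and disc stacks are where they were.

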